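# Hold the inspection microscope over the receiver chip

## Robot

A 6-joint arm with a two-finger parallel gripper is mounted at the origin on the work surface. World frame = base frame: x ahead of the robot, y to its left, z up, the work surface at z = 0. Lengths are in mm, angles in rad, forces in N, time in s.
With the tool pointing down it reaches from about 325 to 900 mm from the base axis. Payload 6.1 kg.
Tool frame: the origin (TCP) lies between the finger pads; the fingertips stand 19 mm ahead of it and the grasp point (between the pads) is the TCP; z points along the fingers, y is the line along which they close (so a half turn about z gives the same grasp; the last joint's range is limited). The gripper opens to 87 mm and grips with 3 to 60 N. Pads are 19 mm wide; open, the fingers measure 117 mm over their backs; the gripper's body (75 mm by 190 mm) begins 51 mm behind the grasp point.
Start: joints at [-1.329, 0.22, 1.526, -0, 1.395, -0.126], TCP at [224.72, -583.195, 241.538] pointing down, gripper open.
Joint ranges: [-2.98, 2.98], [-0.91, 2.08], [0.09, 2.57], [-1.24, 4.39], [0.2, 2.65], [-2.68, 2.68]. Speed limits (rad/s): [2.57, 2.57, 3.01, 3.14, 3.14, 3.14].

## Interface

Orientations are given as [roll, pitch, yaw] about the fixed x, y, z axes, in that order (R = Rz(yaw) Ry(pitch) Rx(roll)).
In Python, from bench import sensors, snapshot, robot, outline_of gives the robot as it stands. The module is installed in compiled form; this text tells all that it offers.
- The arm moves only by the tool apply_moves, never from a script. Its argument "series" is a list of rows, each a list of 3 entries, a list of its own where there are three numbers: the turn, a rotation vector about the tool's x, y, z in rad, then the shift along the tool's x, y, z in mm, then the finger opening in mm, from 0 to 87. In form: [[[wx, wy, wz], [tx, ty, tz], hand], ...]. A call has 1 to 20 rows; each row shifts and turns the commanded pose from where the row before left it, along the tool's axes as they then stand; what a row does not reach is not made up. A row lasts 1/10 s, in which the tool goes at most 50 mm and 8.59 degrees, less where a joint would pass 70% of its speed; a pose out of reach is approached as far as the arm can. A call is refused whole if a number of a shift passes 50 or a number of a turn 0.15, either way. A call with a gripper value outside its range is refused whole. The fingers move at their own pace and stop on an object; the grip force is fixed at half the most. Time passes only in rows, so rows that do not move let the fingers close. It gives the time, the measured TCP pose, the force, the opening and the grip force at its end, in the units of the state.
- sensors.sense(): the state, without advancing time (a new reading comes with each control period).
- snapshot(name): name is "side" or "top"; returns a dict with "img" (384x512x3 uint8, red, green, blue), "range_z" (384x512 float32, mm along the optical axis (not along the pixel's ray), 0 where there is no reading), "fx", "fy", "cx", "cy" (pixels), "xyz" and "rotation" of the camera in the world. Camera axes: x right, y down, z forward; pixel columns grow to the right and rows downward; lengths in mm; the calibration is good to about 2 mm. A picture is of the moment at which its call begins.
- robot.job_done(): hands the job in; it is judged then, once.
Trained networks look in the newest picture that a camera, given by its name, has taken for a name from the list of things; names that differ only in an ending like _2 or _b are one class to them, and where a whole thing is asked for, a point or a joint stands for the part that bears it (a point fixed in the world has none). Each returns a list of dicts, best first, with "confidence" (0 to 1); they miss things now and then, are a little off and sometimes report something else, mostly with a low value. They report only what shows in the picture. A call takes as long as a camera call. They do not tell look-alikes from the thing itself.
- outline_of(camera, target): "mask" (384x512 bool, what is visible of it) and "bbox" ([centre column, centre row, width, height] in pixels, round what is visible of it).
The state is a dict: "clock": time; "joints": joint angles; "qvel": joint speeds; "effort": joint torques, N m; "ee_pos": TCP position; "tool_rot": TCP orientation; "ft_force": force on the tool from outside, world axes, zero at the start; "wrist_torque": the same for the moment, N m; "grip_width": finger opening in mm; "finger_force": force on a finger pad.
Only numpy, scipy, OpenCV 4.12 (cv2) and the standard library are available. Lean on these libraries where they do the work, as an engineer would, in place of code of your own. Each camera call takes 0.05 s, during which the arm holds its last target. There are 200 camera calls.

## Task

Set the open receiver module, open side up, squarely on the two ledges of the board holder and let go of it; do not drop it. Then take the hand-held microscope from its stand, carry it over the open decoder and finish holding it upright and still, centred over the module's big square chip with its nose about a centimetre above the chip, its broad sides parallel to the module's long sides. The microscope must never touch the module, nothing may knock the decoder, the other things on the bench stay where they are, and the program ends with the microscope still held in the gripper.

Things in the scene. Friction and masses are not known exactly. Their poses are not given: they have to be found in the camera images.
- module: receiver module: tinned steel can 74 x 46 x 16 mm, lid off, lying open side up on the mat; origin centre of underside, x along its length, y across its width, z up. Rigid upright outer walls, gripped across the 46 mm over the full 16 mm height; inside is a board 8 mm up. An aerial socket (8 mm round, 15 mm long, axis 11 mm up) sticks out of the -x end. About 90 g
- module_chip (a point): centre of the top face of the module's big square chip (24 x 24 mm, black), which is 10 mm above the module's underside, 6 mm below the can's rim and 10 mm from the middle towards the end without socket; axes as the module's
- holder: board holder, fixed: a low rail (top 18 mm up) 200 mm long with two aluminium jaw bars 72 mm long across it; origin on the bench at its centre, x along the rail, z up. Each jaw has a ledge 14 mm wide, 55 mm up, starting 28 mm from the centre, and outside it a 4 mm high lip; 84 mm between lips. The module lies lengthwise from ledge to ledge, either way round, its socket passing over a lip
- holder_seat (a point): point midway between the two ledges at the height of their tops (55 mm above the bench): the module's underside centre belongs here; axes as the holder's
- scope: hand-held microscope, upright in its stand: dark body 46 (x) by 30 (y) by 76 mm tall above a round grey nose 22 mm across and 40 mm long, 116 mm in all; origin at the centre of the nose tip, z up along it. The broad sides, 30 mm apart, face +-y and are the ones to grip, 40 to 116 mm above the nose tip. About 140 g
- scope_nose (a point): centre of the microscope's nose tip (same point as the origin of the microscope)
- stand: microscope stand, fixed: base 95 x 80 x 8 mm, above it a collar 64 x 48 mm with its top 50 mm up and a rim to 60 mm; origin on the bench at its centre, x along the microscope's width. The nose hangs through a 28 mm hole in the collar, tip 10 mm above the bench, the body rests on the collar inside the rim, its top 126 mm up: lift straight up by 55 mm to clear it
- stand_collar (a point): centre of the collar's top, 50 mm above the bench
- decoder: opened decoder, fixed to the bench between the holder and the other things: a steel box 240 mm (x) by 190 mm (y), 62 mm high, open on top with its parts below the rim; origin on the bench at its centre
- can_lid: the module's own lid, a flat tinned tray 76 x 48 x 5 mm lying on the mat; origin centre of underside. Bystander
- screwdriver: screwdriver, 170 mm, lying on the mat; bystander
- solder_reel: reel of solder, 60 mm across, 48 mm high; origin centre of underside. Bystander
- flux_bottle: small white bottle, 38 mm across, 85 mm high; origin centre of underside. Bystander
- multimeter: multimeter in a red holster, 150 x 80 x 46 mm, lying face up; bystander
- cutters: side cutters lying flat, about 140 mm long; bystander
- screw_tray: grey tray of screws 100 x 75 x 22 mm; bystander
There are look-alikes about, which are no part of the job. Of the things like the module, leave any that is brown; of the rest the larger one is meant. Of the things that look like the stand, the larger one is meant.

How it is judged:
By the outcome, as a careful person would: the job done as asked, in the order asked, and still so for the second after the job is handed in, while the arm keeps its last pose, push and grip.
It also fails if it takes over 72 s, if anything falls off the work surface, if the arm or the gripper's body presses on something with over 40 N, if the wrist force passes 120 N, or if a joint passes its speed limit or range.

## Working session

There is one attempt and no reset: what is moved stays moved. The work goes in short steps, Python scripts to look and compute and a tool call to move; the robot and the scene stay as the last step left them, time stands still between calls to the robot, and variables do not carry over. Pictures are saved under pics/ and viewed, at most 10 in all, crops included, and the job is handed in when it is done.

Besides the shell and the picture viewer there is one more tool, called after ">>>" as name(argument=value, ...), one argument or row to a line, values as JSON. apply_moves: Moves the arm, as the interface text tells. Its arguments: {"type":"object","properties":{"series":{"type":"array","items":{"type":"array"}}},"required":["series"]}

```bash
mkdir -p pics; cat > h.py <<'E'
import numpy as np, cv2
from bench import sensors, snapshot, robot, outline_of
def pts(s):
    z=s["range_z"]; v,u=np.mgrid[:384,:512]
    c=np.stack([(u-s["cx"])/s["fx"]*z,(v-s["cy"])/s["fy"]*z,z],-1)
    R=np.array(s["rotation"]); 
    w=c@R.T+np.array(s["xyz"]); w[z<=0]=np.nan
    return w
E
python3 - <<'E'
from h import *
st=sensors.sense(); print(st)
ims=[]
for n in("top","side"):
    s=snapshot(n); print(n,s["xyz"],np.round(s["rotation"],3),s["fx"],s["cx"],s["cy"])
    cv2.imwrite(f"pics/{n}0.png",cv2.resize(s["img"][:,:,::-1],(800,600),interpolation=cv2.INTER_CUBIC))
    w=pts(s); np.save(n+"0.npy",w)
    for t in["module","module_chip","holder","scope","scope_nose","stand","decoder","can_lid"]:
        for d in outline_of(n,t):
            p=w[d["mask"]]; p=p[~np.isnan(p[:,0])]
            print(n,t,round(d["confidence"],2),np.round(d["bbox"]),d["mask"].sum(),np.round(np.median(p,0)) if len(p) else None,np.round(np.percentile(p[:,2],[5,95])) if len(p) else None)
E
```

```text
{'clock': 0.0, 'joints': array([-1.32912656e+00,  2.21235944e-01,  1.52757788e+00,  2.32176235e-05,
        1.39467906e+00, -1.26059723e-01]), 'qvel': array([ 0.00039273, -0.00033758, -0.00021116, -0.00057048,  0.00044212,
        0.00182246]), 'effort': array([-5.50908662e-04, -4.94607210e+01, -3.87383544e+01,  6.97979238e-02,
        5.71812491e-02, -1.71417655e-04]), 'ee_pos': array([ 224.57727427, -582.65562585,  240.4487133 ]), 'tool_rot': array([-3.13971037e+00, -2.61577950e-04,  3.67725159e-01]), 'ft_force': array([ 0.38590691, -0.07414938, -0.61448935]), 'wrist_torque': array([-0.00833413,  0.00482918,  0.03896159]), 'finger_force': 0.0, 'grip_width': 87.00199765008065}
top [ 301.02750706   12.45373458 1325.35996965] [-2.951 -0.003 -1.585] 392.62530777592644 258.4935499109099 197.96266917920363Traceback (most recent call last):
  File "<stdin>", line 7, in <module>
  File "h.py", line 7, in pts
    w=c@R.T+np.array(s["xyz"]); w[z<=0]=np.nan
      ~~~~~^~~~~~~~~~~~~~~~~~~
ValueError: operands could not be broadcast together with shapes (384,512) (3,)
```

Rotation is roll/pitch/yaw; fix the helper.

```bash
sed -i 's/R=np.array(s\["rotation"\]);/R=Rot.from_euler("xyz",s["rotation"]).as_matrix()/; 1a from scipy.spatial.transform import Rotation as Rot' h.py
python3 - <<'E'
from h import *
for n in("top","side"):
    s=snapshot(n); print(n,s["xyz"],np.round(s["rotation"],3),s["fx"],s["cx"],s["cy"])
    cv2.imwrite(f"pics/{n}0.png",cv2.resize(s["img"][:,:,::-1],(800,600),interpolation=cv2.INTER_CUBIC))
    w=pts(s); np.save(n+"0.npy",w)
    for t in["module","module_chip","holder","scope","scope_nose","stand","decoder","can_lid"]:
        for d in outline_of(n,t):
            p=w[d["mask"]]; p=p[~np.isnan(p[:,0])]
            print(n,t,round(d["confidence"],2),np.round(d["bbox"]),d["mask"].sum(),np.round(np.median(p,0)) if len(p) else None,np.round(np.percentile(p[:,2],[5,95])) if len(p) else None)
E
```

```text
top [ 301.02750706   12.45373458 1325.35996965] [-2.951 -0.003 -1.585] 392.62530777592644 258.4935499109099 197.96266917920363
top module 0.85 [374. 178.  13.  26.] 321 [ 622. -399.    9.] [ 3. 17.]
top module 0.73 [307. 189.  17.  17.] 184 [ 584. -164.    7.] [ 2. 13.]
top module_chip 0.63 [374. 181.  18.  23.] 324 [ 623. -398.    9.] [ 3. 17.]
top module_chip 0.51 [335. 177.   8.  26.] 310 [ 632. -261.    9.] [ 4. 17.]
top module_chip 0.44 [307. 190.  20.  17.] 180 [ 583. -164.    7.] [ 2. 13.]
top holder 0.91 [185. 203.  35.  65.] 1066 [542. 262.  18.] [ 1. 59.]
top scope 0.78 [361. 229.  16.  17.] 212 [ 433. -309.  123.] [ 68. 128.]
top scope_nose 0.72 [363. 230.  17.  17.] 209 [ 432. -309.  123.] [ 72. 128.]
top stand 0.96 [352. 230.  24.  33.] 405 [ 424. -298.    9.] [ 4. 60.]
top stand 0.82 [384. 275.  22.  24.] 348 [ 294. -398.    9.] [ 1. 44.]
top decoder 0.72 [257. 188.  60.  72.] 4180 [589.  11.  12.] [ 3. 60.]
top can_lid 0.68 [195. 266.  22.  22.] 364 [327. 218.   4.] [-1.  8.]
side [  443.53367632 -1159.90696255   902.28317694] [-2.19   0.014 -0.082] 497.9052271753719 2
[... 660 characters left out ...]
.  43.] 636 [ 433. -327.  103.] [ 59. 127.]
side scope_nose 0.73 [224. 270.  22.  46.] 587 [ 432. -327.  103.] [ 61. 127.]
side scope_nose 0.63 [245. 342.  74.  19.] 513 [ 435. -482.   21.] [11. 27.]
side stand 0.75 [167. 322.  39.  33.] 783 [ 290. -411.   10.] [ 4. 45.]
side stand 0.61 [225. 288.  51.  37.] 1035 [ 434. -332.    9.] [ 4. 60.]
side stand 0.19 [252. 158.  65.  34.] 762 [533. 252.  19.] [ 4. 58.]
side decoder 0.79 [276. 201.  84.  59.] 4462 [586.  15.  31.] [ 7. 60.]
side can_lid 0.69 [276. 200.  90.  58.] 4612 [584.  17.  31.] [ 5. 60.]
side can_lid 0.51 [187. 174.  19.  15.] 229 [323. 213.   4.] [0. 8.]
side can_lid 0.29 [301. 266.  38.  21.] 545 [ 630. -261.   10.] [ 2. 16.]
```

View pics/top0.png

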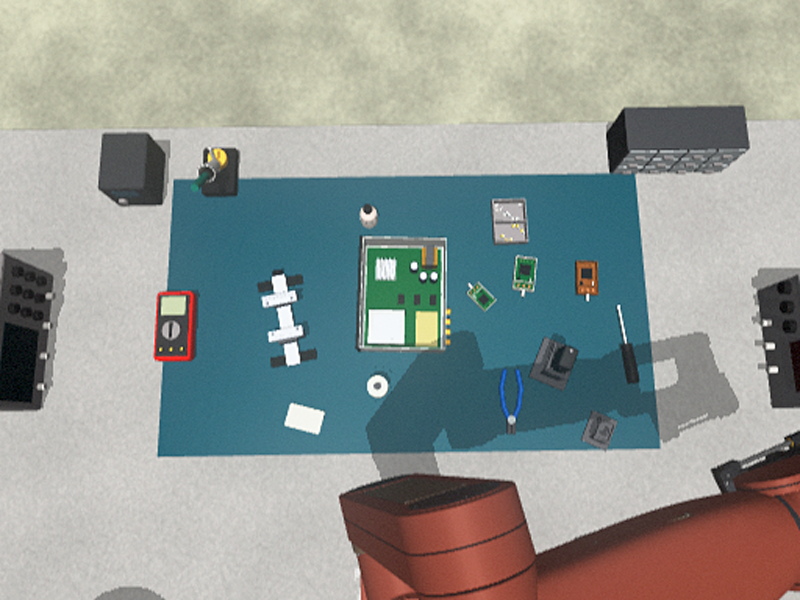

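View pics/side0.png

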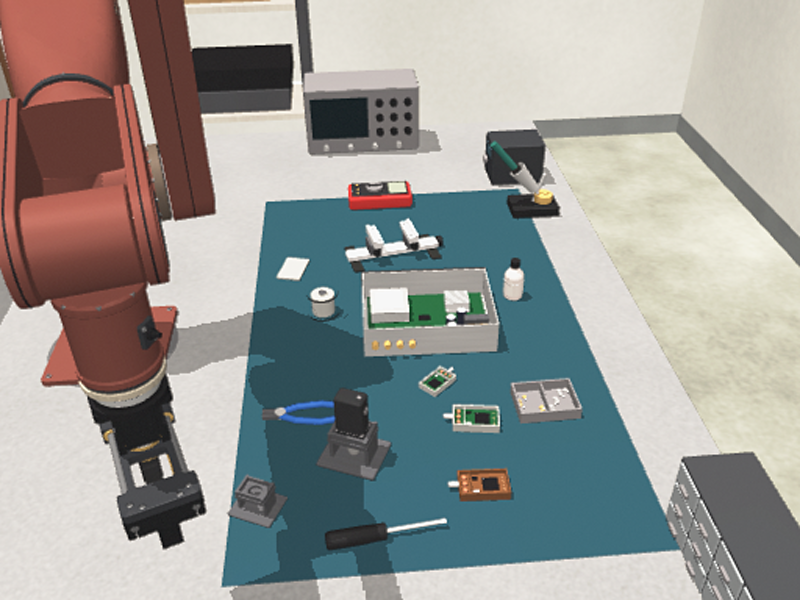

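Top view (800x600): things like the module are the large green one with white can (525,273), the small green one (482,296) and the brown one (587,279). The large green one is meant, and it is the one at about (632,-261). Stand-like things are at (555,362), larger and holding the scope, and (600,430), smaller. The holder is at (286,318), with the decoder between at (403,295). Next I measure poses and check the choice in a close crop.

```bash
cat >> h.py <<'E'
def rect(p):
    """min-area rectangle of xy points: centre, (long, short), angle of long side (deg, -90..90)"""
    (c,(a,b),t)=cv2.minAreaRect(p[:,:2].astype(np.float32))
    if a<b: a,b,t=b,a,t+90
    return np.round(c,1),np.round((a,b),1),round((t+90)%180-90,1)
def near(w,x,y,r,z0,z1):
    m=(np.hypot(w[...,0]-x,w[...,1]-y)<r)&(w[...,2]>z0)&(w[...,2]<z1)
    return w[m]
E
python3 - <<'E'
from h import *
out=[]
for n in("top","side"):
    s=snapshot(n); w=pts(s)
    for nm,x,y,r,z0,z1 in [("mat",560,-330,25,-20,30),("module all",632,-261,60,5,25),("module rim",632,-261,60,13,25),("scope top",433,-312,45,116,140),("collar rim",430,-312,50,52,64),("stand base",430,-312,75,4,12),("jaws",543,258,110,48,70),("rail",543,258,120,14,22),("decoder rim",589,11,200,50,75),("bottle",745,90,60,20,100)]:
        p=near(w,x,y,r,z0,z1)
        if len(p)>4: print(n,nm,len(p),np.round(np.median(p,0),1),rect(p),np.round(np.percentile(p[:,2],[2,50,98]),1))
    p=near(w,543,258,110,48,70)
    _,lab,cc=cv2.kmeans(p[:,:2].astype(np.float32),2,None,(3,50,.01),5,cv2.KMEANS_PP_CENTERS)
    for k in(0,1):
        q=p[lab[:,0]==k]; print("  jaw",rect(q),np.round(np.percentile(q[:,2],[5,25,50,75,95]),1))
    # crop round module
    R=Rot.from_euler("xyz",s["rotation"]).as_matrix(); c=R.T@(np.array([620,-270,8])-s["xyz"])
    u,v=int(s["fx"]*c[0]/c[2]+s["cx"]),int(s["fy"]*c[1]/c[2]+s["cy"])
    out.append(cv2.resize(s["img"][v-24:v+24,u-32:u+32,::-1],(400,300),interpolation=cv2.INTER_NEAREST)); print(u,v)
    c=R.T@(np.array([543,258,40])-s["xyz"]); u,v=int(s["fx"]*c[0]/c[2]+s["cx"]),int(s["fy"]*c[1]/c[2]+s["cy"])
    out.append(cv2.resize(s["img"][v-36:v+36,u-48:u+48,::-1],(400,300),interpolation=cv2.INTER_NEAREST)); print(u,v)
cv2.imwrite("pics/crop1.png",np.vstack([np.hstack(out[:2]),np.hstack(out[2:])]))
E
```

```text
top mat 162 [ 559.6 -330.    -0. ] (array([ 560.6, -329.9]), array([46.4, 46.3]), 89.6) [-4.9 -0.   5.1]
top module all 294 [ 631.3 -261.1    9.9] (array([ 633.6, -259. ]), array([92.3, 88.7]), 50.8) [ 5.4  9.9 18.7]
top module rim 67 [ 619.8 -258.3   14.9] (array([ 627.4, -260.3]), array([87., 46.]), -8.4) [13.1 14.9 19.3]
top scope top 146 [ 433.8 -314.6  124.9] (array([ 434.2, -315.7]), array([45.4, 30.7]), -23.9) [118.1 124.9 129.8]
top collar rim 78 [ 425.3 -301.9   58.3] (array([ 434.2, -315.6]), array([64.4, 48.3]), -24.5) [52.9 58.3 63.5]
top stand base 328 [ 418.  -294.9    7.1] (array([ 431.2, -311.1]), array([143.1, 136. ]), 68.9) [ 4.1  7.1 11.4]
top jaws 290 [560.5 261.7  55.3] (array([537.9, 261.9]), array([97.2, 71.7]), 10.8) [48.9 55.3 62.7]
top rail 313 [542.7 262.2  17.8] (array([542.6, 262.6]), array([209.7,  37.5]), 13.6) [14.1 17.8 21.7]
top decoder rim 519 [647.6  74.9  59.6] (array([584.6,  10.1]), array([380.2, 187.6]), -1.7) [50.4 59.6 66.8]
top bottle 203 [749.3  79.   57. ] (array([732.5,  81.6]), array([82.8, 56.3]), 16.5) [22. 57. 87.]
  jaw (array([574.6
[... 761 characters left out ...]
 [ 430.7 -332.5    7.7] (array([ 426.7, -321.1]), array([141.3, 125.1]), -22.2) [ 4.2  7.7 11.4]
side jaws 185 [557.1 258.3  54.8] (array([535.4, 263.9]), array([98.6, 84.9]), 10.9) [49.1 54.8 61.2]
side rail 237 [536.7 257.9  17.3] (array([542.9, 256.5]), array([212.9,  50.2]), 10.6) [14.2 17.3 21.6]
side decoder rim 917 [613.1  40.6  57.4] (array([617.1,   7.7]), array([312.9, 193.9]), -2.0) [50.2 57.4 65.6]
side bottle 327 [751.8  73.5  47.9] (array([733.6,  80.1]), array([93., 51.]), 9.5) [20.9 47.9 84.3]
  jaw (array([498. , 256.7]), array([84.9, 22.4]), -79.1) [50.2 53.2 54.9 57.5 60.3]
  jaw (array([572.9, 268.5]), array([78.2, 23.2]), -78.2) [49.5 52.6 54.6 56.6 60. ]
300 270
252 152
```

View pics/crop1.png

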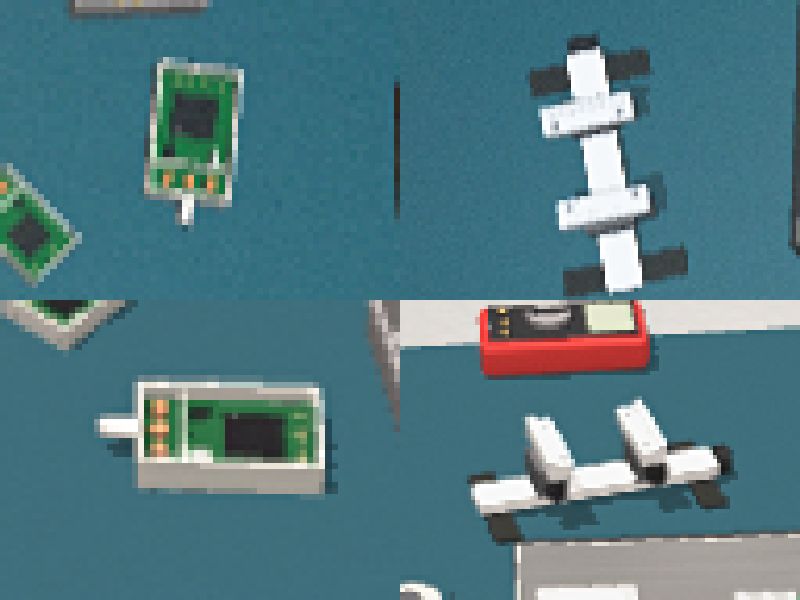

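The crop shows the large light-can module with its black chip (195,118 in the crop's top-left panel), socket towards the robot. The small green one is at the left edge. Heights agree with the text: rim about 16, scope top 126, collar rim 59, ledges 55. Moving to hover over the module.

>>> apply_moves(
  series=[
    [[0,0,0],[10,-3,0],87],
    [[0,0,0],[20,-6,0],87],
    [[0,0,0],[26,-8,0],87],
    [[0,0,0],[27,-8.3,0],87],
    [[0,0,0],[27,-8.3,0],87],
    [[0,0,0],[27,-8.3,0],87],
    [[0,0,0],[27,-8.3,0],87],
    [[0,0,0],[27,-8.3,0],87],
    [[0,0,0],[27,-8.3,0],87],
    [[0,0,0],[27,-8.3,0],87],
    [[0,0,0],[27,-8.3,0],87],
    [[0,0,0],[27,-8.3,0],87],
    [[0,0,0],[27,-8.3,0],87],
    [[0,0,0],[27,-8.3,0],87],
    [[0,0,0],[27,-8.3,0],87],
    [[0,0,0],[27,-8.3,0],87],
    [[0,0,0],[27,-8.3,0],87],
    [[0,0,0],[27,-8.3,0],87],
    [[0,0,0],[27,-8.3,0],87],
    [[0,0,0],[10,-3,0],87],
  ],
)

```text
clock: 3.05
ee_pos: [636.2, -258.8, 241.4]
tool_rot: [-3.141, -0.001, 0.37]
ft_force: [-0.4, 0.0, 0.9]
grip_width: 87.0
finger_force: 0.0
```

>>> apply_moves(
  series=[
    [[0,0,0.075],[0,0,15],87],
    [[0,0,0.075],[0,0,20],87],
    [[0,0,0.075],[0,0,20],87],
    [[0,0,0.075],[0,0,20],87],
    [[0,0,0.075],[0,0,20],87],
    [[0,0,0.075],[0,0,15],87],
    [[0,0,0.075],[0,0,10],87],
    [[0,0,0],[0,0,0],87],
    [[0,0,0],[0,0,0],87],
  ],
)

```text
clock: 3.95
ee_pos: [634.2, -261.7, 121.7]
tool_rot: [3.142, 0.0, -0.155]
ft_force: [0.1, -1.1, 0.3]
grip_width: 87.2
finger_force: 0.0
```

```bash
python3 - <<'E'
from h import *
st=sensors.sense(); tcp=st["ee_pos"]; yaw=st["tool_rot"][2]; print(np.round(tcp,1),yaw)
C=np.array([[np.cos(yaw),np.sin(yaw)],[np.sin(yaw),-np.cos(yaw)]])
ims=[]
for n in("side","top"):
    s=snapshot(n); w=pts(s)
    p=near(w,tcp[0],tcp[1],120,95,168)
    l=(p[:,:2]-tcp[:2])@C.T
    for sg in(-1,1):
        q=l[(l[:,1]*sg>20)]; z=p[(l[:,1]*sg>20),2]
        if len(q)>5: print(n,sg,len(q),"tool x",np.round(np.percentile(q[:,0],[2,10,50,90,98]),1),"tool y",np.round(np.percentile(q[:,1],[2,10,50,90,98]),1),"z",np.round(np.percentile(z,[2,50,98]),1))
    m=near(w,632,-261,62,12.5,20); print(len(m),rect(m) if len(m)>4 else 0)
    ims.append(s["img"][:,:,::-1])
cv2.imwrite("pics/hover.png",cv2.resize(ims[0][160:340,190:430],(800,600),interpolation=cv2.INTER_CUBIC))
E
```

```text
[ 634.2 -261.7  121.7] -0.1554439841950186
side -1 67 tool x [-11.6 -11.   -1.7   7.6   8.5] tool y [-49.5 -47.4 -44.3 -41.5 -39.9] z [126.1 139.2 150.9]
side 1 123 tool x [-11.8  -9.9  -0.6   8.    9.5] tool y [48.6 50.8 53.3 57.2 59.5] z [102.6 123.2 146.3]
136 (array([ 624. , -261.4]), array([88.2, 51.1]), -8.9)
0 0
```

View pics/hover.png

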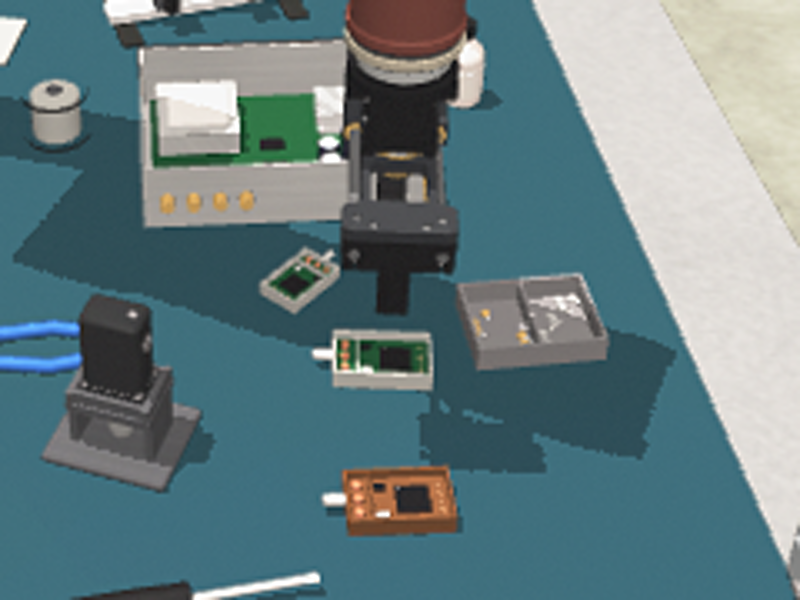

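The picture shows the open gripper (395,290) above the chosen module (382,360), with nothing in the way. The side camera reads about 1.3 mm low in x, so the module centre is about (632.2,-262). Descending to grasp.

>>> apply_moves(
  series=[
    [[0,0,0],[-1.9,0,10],87],
    [[0,0,0],[0,0,15],87],
    [[0,0,0],[0,0,15],87],
    [[0,0,0],[0,0,15],87],
    [[0,0,0],[0,0,15],87],
    [[0,0,0],[0,0,12],87],
    [[0,0,0],[0,0,9],87],
    [[0,0,0],[0,0,5],87],
    [[0,0,0],[0,0,3],87],
    [[0,0,0],[0,0,0],87],
    [[0,0,0],[0,0,0],87],
  ],
)

```text
clock: 5.15
ee_pos: [633.1, -261.5, 23.3]
tool_rot: [3.141, -0.001, -0.157]
ft_force: [0.1, 0.0, 0.1]
grip_width: 86.9
finger_force: 0.0
```

>>> apply_moves(
  series=[
    [[0,0,0],[0,0,0],75],
    [[0,0,0],[0,0,0],68],
    [[0,0,0],[0,0,0],60],
    [[0,0,0],[0,0,0],54],
    [[0,0,0],[0,0,0],50],
    [[0,0,0],[0,0,0],47],
    [[0,0,0],[0,0,0],44],
    [[0,0,0],[0,0,0],40],
    [[0,0,0],[0,0,0],40],
    [[0,0,0],[0,0,0],40],
    [[0,0,0],[0,0,0],40],
  ],
)

```text
clock: 6.25
ee_pos: [632.6, -261.2, 22.5]
tool_rot: [-3.142, 0.0, -0.157]
ft_force: [1.3, 0.2, 1.0]
grip_width: 45.7
finger_force: 30.0
```

>>> apply_moves(
  series=[
    [[0,0,0],[0,0,-3],40],
    [[0,0,0],[0,0,-8],40],
    [[0,0,0],[0,0,-15],40],
    [[0,0,0],[0,0,-20],40],
    [[0,0,0],[0,0,-20],40],
    [[0,0,0],[0,0,-20],40],
    [[0,0,0],[0,0,-20],40],
    [[0,0,0],[0,0,-15],40],
    [[0,0,0],[0,0,-8],40],
    [[0,0,0],[0,0,0],40],
    [[0,0,0],[0,0,0],40],
  ],
)

```text
clock: 7.35
ee_pos: [632.2, -261.1, 150.9]
tool_rot: [-3.141, 0.001, -0.157]
ft_force: [-0.7, -0.1, -1.7]
grip_width: 45.5
finger_force: 30.0
```

```bash
cat >> h.py <<'E'
def go(x,y,yaw,n=1):
    st=sensors.sense(); t=st["ee_pos"]; a=st["tool_rot"][2]; d=np.array([x-t[0],y-t[1]])
    print("now",np.round(t,1),np.round(st["tool_rot"],4),"w",round(st["grip_width"],1),"F",np.round(st["ft_force"],1))
    print("shift tool x,y",np.round([d@[np.cos(a),np.sin(a)],d@[np.sin(a),-np.cos(a)]],1),"then turn z",round(-(yaw-a),4))
E
python3 - <<'E'
from h import *
go(537,262,np.radians(10.8))
E
```

```text
now [ 632.2 -261.1  150.9] [-3.1413e+00  9.0000e-04 -1.5730e-01] w 45.5 F [-0.7 -0.1 -1.7]
shift tool x,y [-176.  -501.7] then turn z -0.3458
```

>>> apply_moves(
  series=[
    [[0,0,0],[-5.2,-15,0],40],
    [[0,0,0],[-9.2,-26.2,0],40],
    [[0,0,0],[-9.2,-26.2,0],40],
    [[0,0,0],[-9.2,-26.2,0],40],
    [[0,0,0],[-9.2,-26.2,0],40],
    [[0,0,0],[-9.2,-26.2,0],40],
    [[0,0,0],[-9.2,-26.2,0],40],
    [[0,0,0],[-9.2,-26.2,0],40],
    [[0,0,0],[-9.2,-26.2,0],40],
    [[0,0,0],[-9.2,-26.2,0],40],
    [[0,0,0],[-9.2,-26.2,0],40],
    [[0,0,0],[-9.2,-26.2,0],40],
    [[0,0,0],[-9.2,-26.2,0],40],
    [[0,0,0],[-9.2,-26.2,0],40],
    [[0,0,0],[-9.2,-26.2,0],40],
    [[0,0,0],[-9.2,-26.2,0],40],
    [[0,0,0],[-9.2,-26.2,0],40],
    [[0,0,0],[-9.2,-26.2,0],40],
    [[0,0,0],[-9.2,-26.2,0],40],
    [[0,0,0],[-5.2,-15,0],40],
  ],
)

```text
clock: 9.35
ee_pos: [535.2, 264.0, 150.3]
tool_rot: [3.141, 0.002, -0.155]
ft_force: [-0.2, -0.4, -0.2]
grip_width: 46.0
finger_force: 30.0
```

>>> apply_moves(
  series=[
    [[0,0,-0.07],[0,0,5],40],
    [[0,0,-0.07],[0,0,10],40],
    [[0,0,-0.07],[0,0,10],40],
    [[0,0,-0.07],[0,0,10],40],
    [[0,0,-0.066],[0,0,5],40],
    [[0,0,0],[0,0,0],40],
    [[0,0,0],[0,0,0],40],
  ],
)

```text
clock: 10.05
ee_pos: [536.8, 261.6, 111.1]
tool_rot: [3.141, 0.001, 0.187]
ft_force: [0.2, 0.3, -1.0]
grip_width: 45.9
finger_force: 30.0
```

```bash
python3 - <<'E'
from h import *
from scipy.optimize import minimize
st=sensors.sense(); tcp=st["ee_pos"]; yaw=st["tool_rot"][2]; print(np.round(tcp,1),np.round(np.degrees(yaw),2))
C=np.array([[np.cos(yaw),np.sin(yaw)],[np.sin(yaw),-np.cos(yaw)]])
ims=[]
for n in("side","top"):
    s=snapshot(n); w=pts(s)
    p=near(w,537,262,110,49,66)
    if len(p)>20:
        print(n,"jaws",len(p),rect(p))
        _,lab,cc=cv2.kmeans(p[:,:2].astype(np.float32),2,None,(3,50,.01),5,cv2.KMEANS_PP_CENTERS)
        for k in(0,1): print("  jaw",len(p[lab[:,0]==k]),rect(p[lab[:,0]==k]))
    q=near(w,tcp[0],tcp[1],70,tcp[2]-40,tcp[2]+5); l=(q[:,:2]-tcp[:2])@C.T
    print(n,"held x",np.round(np.percentile(l[:,0],[1,5,50,95,99]),1),"y",np.round(np.percentile(l[:,1],[1,5,50,95,99]),1),"z-tcp",np.round(np.percentile(q[:,2]-tcp[2],[1,5,50,95]),1))
    ims.append(cv2.resize(s["img"][{"side":slice(80,200),"top":slice(140,260)}[n],{"side":slice(170,330),"top":slice(110,270)}[n],::-1],(400,300),interpolation=cv2.INTER_CUBIC))
    np.save(n+"1.npy",w)
cv2.imwrite("pics/hold.png",np.hstack(ims))
E
```

```text
[536.8 261.6 111.1] 10.72
side jaws 170 (array([535. , 260.4]), array([97.5, 76.2]), 10.2)
  jaw 86 (array([572.7, 265.1]), array([71.7, 20.3]), -78.5)
  jaw 84 (array([498.1, 253.9]), array([76.3, 21.7]), -78.5)
side held x [-51.9 -39.3 -11.6  33.6  35.2] y [-24.2 -22.   16.5  33.7  36.9] z-tcp [-24.1 -21.  -12.2  -2. ]
top jaws 30 (array([505.3, 226.4]), array([20.2, 14.5]), 5.9)
  jaw 16 (array([510.6, 227.4]), array([14.7,  9.7]), -71.7)
  jaw 14 (array([499.7, 225.5]), array([14. ,  9.3]), -78.1)
top held x [-31.6 -30.2 -21.8  -5.7  -5.3] y [-26.5 -24.5 -20.1 -18.9 -18.7] z-tcp [-15.2 -13.8  -8.1  -2.6]
```

View pics/hold.png

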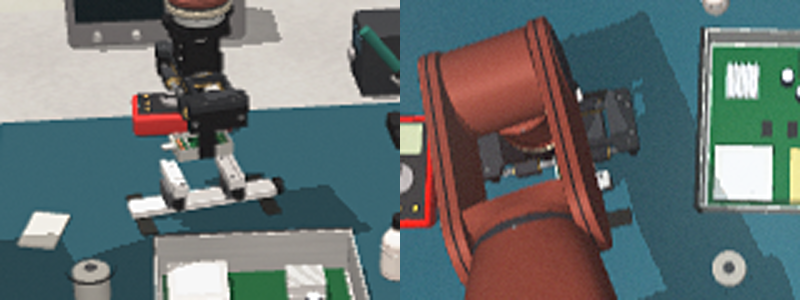

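The picture shows the module held level over the jaws (side panel (200,145)), socket to the left. A quick refinement of the holder's centre and yaw comes before lowering.

```bash
python3 - <<'E'
from h import *
from scipy.optimize import minimize
for f in("top0","side0","side1"):
    w=np.load(f+".npy"); p=near(w,537,261,62,50.5,63)[:,:2]
    c0=p.mean(0); ev,V=np.linalg.eigh(np.cov((p-c0).T)); a=V[:,1]; print(f,len(p),"mean",np.round(c0,1),"pca yaw",round((np.degrees(np.arctan2(a[1],a[0]))+90)%180-90,2))
    # tight fit: shared-axis pair of 72 x 20 bars, centred +-d
    def cost(v):
        x,y,t,d,b=v; c,s=np.cos(t),np.sin(t); q=(p-[x,y])@np.array([[c,-s],[s,c]])
        ex=np.maximum(abs(abs(q[:,0])-d)-b,0); ey=np.maximum(abs(q[:,1])-36,0)
        return (np.minimum(ex,4)**2+np.minimum(ey,4)**2).sum()+len(p)*0.05*b
    best=min((minimize(cost,[c0[0],c0[1],np.radians(t),38,10],method="Nelder-Mead",options=dict(maxiter=4000,xatol=1e-3,fatol=1e-3)) for t in(8,10,12)),key=lambda r:r.fun)
    v=best.x; print("  fit",np.round(v[:2],1),round(np.degrees(v[2]),2),np.round(v[3:],1))
for t in(9,10.7): print(t)
E
```

```text
top0 265 mean [538.9 262.3] pca yaw 10.78
  fit [537.6 262.3] 10.91 [37.8  9.8]
side0 160 mean [537.  258.9] pca yaw 13.57
  fit [535.8 260.3] 12.18 [38.2 10.5]
side1 159 mean [536. 257.] pca yaw 8.06
  fit [535.3 259.4] 9.35 [37.8 10.2]
9
10.7
```

>>> apply_moves(
  series=[
    [[0,0,0],[-0.7,0,5],40],
    [[0,0,0],[0,0,8],40],
    [[0,0,0],[0,0,8],40],
    [[0,0,0],[0,0,5],40],
    [[0,0,0],[0,0,3],40],
    [[0,0,0],[0,0,2],40],
    [[0,0,0],[0,0,0],40],
    [[0,0,0],[0,0,0],40],
  ],
)

```text
clock: 10.95
ee_pos: [536.8, 261.7, 80.8]
tool_rot: [-3.142, -0.0, 0.189]
ft_force: [-0.7, 0.0, -1.6]
grip_width: 45.5
finger_force: 30.0
```

```bash
python3 - <<'E'
from h import *
go(536.2,262,np.radians(10.9))
ims=[]
for n in("side","top"):
    s=snapshot(n)
    ims.append(cv2.resize(s["img"][{"side":slice(110,185),"top":slice(160,235)}[n],{"side":slice(200,300),"top":slice(130,230)}[n],::-1],(400,300),interpolation=cv2.INTER_CUBIC))
cv2.imwrite("pics/low.png",np.hstack(ims))
E
```

```text
now [536.8 261.7  80.8] [-3.1415e+00 -4.0000e-04  1.8880e-01] w 45.5 F [-0.7  0.  -1.6]
shift tool x,y [-0.5 -0.5] then turn z -0.0015
```

View pics/low.png

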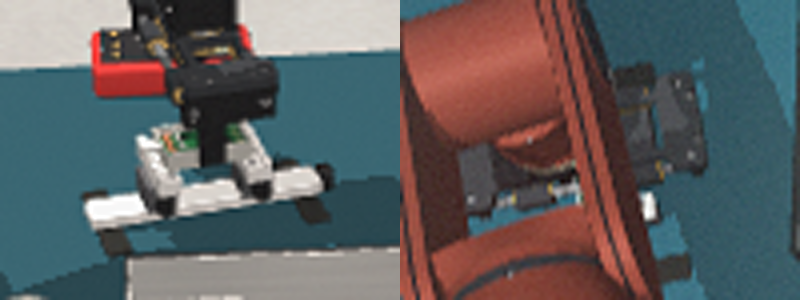

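The module sits between the lips just above the ledges, side panel (205,145). Now lowering in small steps while watching the force.

>>> apply_moves(
  series=[
    [[0,0,0],[-0.3,0,1],40],
    [[0,0,0],[0,0,1],40],
    [[0,0,0],[0,0,0],40],
    [[0,0,0],[0,0,0],40],
  ],
)

```text
clock: 11.45
ee_pos: [536.3, 261.5, 78.5]
tool_rot: [-3.142, 0.0, 0.189]
ft_force: [-0.6, -1.0, -0.9]
grip_width: 45.8
finger_force: 30.0
```

>>> apply_moves(
  series=[
    [[0,0,0],[0,0,0.5],40],
    [[0,0,0],[0,0,0],40],
    [[0,0,0],[0,0,0],40],
  ],
)

```text
clock: 11.75
ee_pos: [536.3, 261.5, 78.0]
tool_rot: [-3.142, 0.0, 0.189]
ft_force: [0.8, -0.6, -1.0]
grip_width: 45.8
finger_force: 30.0
```

>>> apply_moves(
  series=[
    [[0,0,0],[0,0,0.5],40],
    [[0,0,0],[0,0,0],40],
    [[0,0,0],[0,0,0],40],
  ],
)

```text
clock: 12.05
ee_pos: [536.3, 261.5, 77.5]
tool_rot: [-3.142, 0.0, 0.189]
ft_force: [-0.2, 0.8, -1.6]
grip_width: 45.6
finger_force: 30.0
```

>>> apply_moves(
  series=[
    [[0,0,0],[0,0,0.4],40],
    [[0,0,0],[0,0,0],40],
    [[0,0,0],[0,0,0],40],
  ],
)

```text
clock: 12.35
ee_pos: [536.3, 261.5, 77.5]
tool_rot: [3.142, -0.0, 0.189]
ft_force: [-1.1, -0.8, 3.8]
grip_width: 45.9
finger_force: 30.0
```

>>> apply_moves(
  series=[
    [[0,0,0],[0,0,0.4],40],
    [[0,0,0],[0,0,0],40],
    [[0,0,0],[0,0,0],40],
  ],
)

```text
clock: 12.65
ee_pos: [536.4, 261.5, 77.5]
tool_rot: [3.142, -0.0, 0.189]
ft_force: [-3.3, -1.0, 5.6]
grip_width: 45.6
finger_force: 30.0
```

Contact shows as about 5 N upward. Easing off, then releasing gently.

>>> apply_moves(
  series=[
    [[0,0,0],[0,0,-0.4],40],
    [[0,0,0],[0,0,0],44],
    [[0,0,0],[0,0,0],46],
    [[0,0,0],[0,0,0],47.5],
    [[0,0,0],[0,0,0],50],
    [[0,0,0],[0,0,0],56],
    [[0,0,0],[0,0,0],64],
    [[0,0,0],[0,0,0],72],
    [[0,0,0],[0,0,0],72],
    [[0,0,0],[0,0,-5],72],
    [[0,0,0],[0,0,-10],72],
    [[0,0,0],[0,0,-20],72],
    [[0,0,0],[0,0,-25],72],
    [[0,0,0],[0,0,-25],72],
    [[0,0,0],[0,0,-25],80],
    [[0,0,0],[0,0,-15],87],
  ],
)

```text
clock: 14.25
ee_pos: [537.5, 261.9, 205.7]
tool_rot: [-3.141, -0.004, 0.189]
ft_force: [0.4, -0.3, 0.2]
grip_width: 81.1
finger_force: 0.0
```

```bash
python3 - <<'E'
from h import *
go(434,-316,np.radians(-24.5))
E
```

```text
now [537.5 261.9 205.7] [-3.141  -0.0043  0.1888] w 81.1 F [ 0.4 -0.3  0.2]
shift tool x,y [-210.1  548.3] then turn z 0.6164
```

>>> apply_moves(
  series=[
    [[0,0,0],[-5,13,0],87],
    [[0,0,0],[-10.8,28.3,0],87],
    [[0,0,0],[-10.8,28.3,0],87],
    [[0,0,0],[-10.8,28.3,0],87],
    [[0,0,0],[-10.8,28.3,0],87],
    [[0,0,0],[-10.8,28.3,0],87],
    [[0,0,0],[-10.8,28.3,0],87],
    [[0,0,0],[-10.8,28.3,0],87],
    [[0,0,0],[-10.8,28.3,0],87],
    [[0,0,0],[-10.8,28.3,0],87],
    [[0,0,0],[-10.8,28.3,0],87],
    [[0,0,0],[-10.8,28.3,0],87],
    [[0,0,0],[-10.8,28.3,0],87],
    [[0,0,0],[-10.8,28.3,0],87],
    [[0,0,0],[-10.8,28.3,0],87],
    [[0,0,0],[-10.8,28.3,0],87],
    [[0,0,0],[-10.8,28.3,0],87],
    [[0,0,0],[-10.8,28.3,0],87],
    [[0,0,0],[-10.8,28.3,0],87],
    [[0,0,0],[-5,13,0],87],
  ],
)

```text
clock: 16.25
ee_pos: [434.1, -304.6, 200.7]
tool_rot: [-3.14, 0.002, 0.187]
ft_force: [0.5, 0.2, -0.9]
grip_width: 86.9
finger_force: 0.0
```

>>> apply_moves(
  series=[
    [[0,0,0],[-5.7,12.9,0],87],
    [[0,0,0.088],[0,0,0],87],
    [[0,0,0.088],[0,0,0],87],
    [[0,0,0.088],[0,0,0],87],
    [[0,0,0.088],[0,0,0],87],
    [[0,0,0.088],[0,0,0],87],
    [[0,0,0.088],[0,0,0],87],
    [[0,0,0.088],[0,0,0],87],
    [[0,0,0],[0,0,0],87],
    [[0,0,0],[0,0,0],87],
  ],
)

```text
clock: 17.25
ee_pos: [432.7, -316.0, 201.8]
tool_rot: [-3.141, 0.001, -0.424]
ft_force: [0.0, -0.4, 0.0]
grip_width: 87.0
finger_force: 0.0
```

```bash
python3 - <<'E'
from h import *
go(433.2,-316,np.radians(-24.7))
ims=[]
for n in("side","top"):
    s=snapshot(n); w=pts(s); np.save(n+"2.npy",w)
    for nm,x,y,r,z0,z1 in [("scope top",433,-316,45,118,134),("collar rim",433,-316,50,54,64),("jaws+mod",537,262,75,49,80),("mod rim",537,262,75,65.5,80)]:
        p=near(w,x,y,r,z0,z1)
        if len(p)>4: print(n,nm,len(p),rect(p),np.round(np.percentile(p[:,2],[2,50,98]),1))
    for t in("module","module_chip"):
        for d in outline_of(n,t):
            p=w[d["mask"]]; p=p[p[:,2]>0]
            if len(p) and np.median(p[:,1])>150 and np.median(p[:,0])>430: print(n,t,d["confidence"],np.round(d["bbox"]),np.round(np.median(p,0)))
    ims.append(cv2.resize(s["img"][{"side":slice(110,185),"top":slice(160,235)}[n],{"side":slice(200,300),"top":slice(130,230)}[n],::-1],(400,300),interpolation=cv2.INTER_CUBIC))
cv2.imwrite("pics/placed.png",np.hstack(ims))
E
```

```text
now [ 432.7 -316.   201.8] [-3.1412e+00  7.0000e-04 -4.2430e-01] w 87.0 F [ 0.  -0.4  0. ]
shift tool x,y [ 0.5 -0.2] then turn z 0.0068
side scope top 201 (array([ 432.9, -316.8]), array([45.7, 33.7]), -25.8) [119.  125.4 128.5]
side collar rim 195 (array([ 431.5, -316.7]), array([63.6, 50.9]), -23.8) [54.4 59.1 63.3]
side jaws+mod 348 (array([535.7, 259.1]), array([98.5, 78.1]), 12.4) [51.2 63.2 72. ]
side mod rim 113 (array([531.4, 257.6]), array([84.8, 56. ]), 14.7) [65.6 68.9 74.9]
side module 0.6 [249. 144.  30.  15.] [535. 258.  65.]
side module_chip 0.63 [249. 146.  28.  15.] [534. 255.  65.]
top collar rim 19 (array([ 430.3, -291.2]), array([34. ,  7.9]), -33.2) [54.5 60.3 62.9]
top jaws+mod 526 (array([535.9, 261.4]), array([102.4,  72.2]), 11.0) [51.3 62.2 72.7]
top mod rim 133 (array([533.4, 259.3]), array([96.6, 46.9]), 10.9) [65.7 67.9 74.3]
top module 0.81 [183. 204.  17.  29.] [534. 259.  64.]
top module 0.7 [184. 206.  40.  63.] [503. 261.  17.]
top module_chip 0.7 [181. 204.  15.  30.] [535. 261.  64.]
top module_chip 0.7 [184. 205.  38.  68.] [501. 261.  17.]
```

View pics/placed.png

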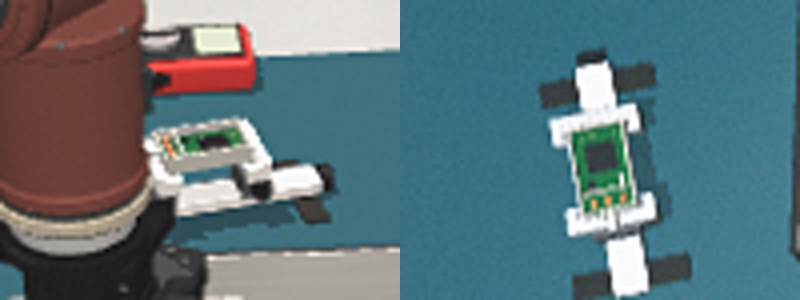

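The module lies open side up on both ledges between the lips: top panel (605,170), chip (601,157), socket over the lower lip. Rim height is about 71, as expected. Now down onto the microscope.

>>> apply_moves(
  series=[
    [[0,0,0.007],[0.4,0,10],87],
    [[0,0,0],[0,0,18],87],
    [[0,0,0],[0,0,20],87],
    [[0,0,0],[0,0,20],87],
    [[0,0,0],[0,0,20],87],
    [[0,0,0],[0,0,14],87],
    [[0,0,0],[0,0,7],87],
    [[0,0,0],[0,0,3],87],
    [[0,0,0],[0,0,0],87],
    [[0,0,0],[0,0,0],87],
  ],
)

```text
clock: 18.55
ee_pos: [433.7, -317.1, 91.0]
tool_rot: [3.141, -0.001, -0.434]
ft_force: [-0.4, 0.9, 0.2]
grip_width: 87.1
finger_force: 0.0
```

>>> apply_moves(
  series=[
    [[0,0,0],[0,0,0],75],
    [[0,0,0],[0,0,0],65],
    [[0,0,0],[0,0,0],55],
    [[0,0,0],[0,0,0],47],
    [[0,0,0],[0,0,0],40],
    [[0,0,0],[0,0,0],36],
    [[0,0,0],[0,0,0],33],
    [[0,0,0],[0,0,0],30],
    [[0,0,0],[0,0,0],26],
    [[0,0,0],[0,0,0],24],
    [[0,0,0],[0,0,0],24],
    [[0,0,0],[0,0,0],24],
    [[0,0,0],[0,0,0],24],
  ],
)

```text
clock: 19.85
ee_pos: [433.2, -316.6, 90.1]
tool_rot: [-3.142, 0.0, -0.434]
ft_force: [0.3, 0.6, 0.7]
grip_width: 30.0
finger_force: 30.0
```

```bash
python3 - <<'E'
from h import *
go(433.2,-316,np.radians(-24.7)); print(sensors.sense()["wrist_torque"],sensors.sense()["finger_force"])
E
```

```text
now [ 433.2 -316.6   90.1] [-3.1416  0.     -0.4342] w 30.0 F [0.3 0.6 0.7]
shift tool x,y [-0.3 -0.5] then turn z -0.0031
[ 0.21338956 -0.09146524  0.00508378] 29.999802340753376
```

>>> apply_moves(
  series=[
    [[0,0,0],[0,0,-2],24],
    [[0,0,0],[0,0,-4],24],
    [[0,0,0],[0,0,-8],24],
    [[0,0,0],[0,0,-12],24],
    [[0,0,0],[0,0,-15],24],
    [[0,0,0],[0,0,-15],24],
    [[0,0,0],[0,0,-15],24],
    [[0,0,0],[0,0,-15],24],
    [[0,0,0],[0,0,-12],24],
    [[0,0,0],[0,0,-8],24],
    [[0,0,0],[0,0,-4],24],
    [[0,0,0],[0,0,0],24],
    [[0,0,0],[0,0,0],24],
  ],
)

```text
clock: 21.15
ee_pos: [432.9, -316.3, 199.5]
tool_rot: [-3.141, 0.001, -0.434]
ft_force: [0.2, -1.0, -1.2]
grip_width: 30.0
finger_force: 30.0
```

```bash
python3 - <<'E'
from h import *
go(545,263,np.radians(10.85))
st=sensors.sense(); tcp=st["ee_pos"]; yaw=st["tool_rot"][2]
C=np.array([[np.cos(yaw),np.sin(yaw)],[np.sin(yaw),-np.cos(yaw)]])
s=snapshot("side"); w=pts(s)
q=near(w,tcp[0],tcp[1],45,tcp[2]-95,tcp[2]-22); l=(q[:,:2]-tcp[:2])@C.T; dz=q[:,2]-tcp[2]
for a,b in((-36,-22),(-80,-44)):
    m=(dz>a)&(dz<b); print((a,b),m.sum(),"x",np.round(np.percentile(l[m,0],[2,50,98]),1),"y",np.round(np.percentile(l[m,1],[2,50,98]),1))
print("z low",np.round(np.percentile(dz,[0.5,2,5]),1))
for n in("top","side"):   # chip by dark pixels on ray/plane z=65
    s=snapshot(n); R=Rot.from_euler("xyz",s["rotation"]).as_matrix(); v,u=np.mgrid[:384,:512]
    d=np.stack([(u-s["cx"])/s["fx"],(v-s["cy"])/s["fy"],np.ones(u.shape)],-1)@R.T; k=(65-s["xyz"][2])/d[...,2]; P=np.array(s["xyz"])+d*k[...,None]
    m=(np.hypot(P[...,0]-546,P[...,1]-263)<17)&(s["img"].max(-1)<75)
    print(n,"chip",m.sum(),np.round(P[m][:,:2].mean(0),1),rect(P[m]))
    w=pts(s); p=near(w,537,262,75,65.5,80); print(n,"rim",rect(p))
cv2.imwrite("pics/lift.png",cv2.resize(s["img"][180:330,150:350,::-1],(800,600),interpolation=cv2.INTER_CUBIC))
E
```

```text
now [ 432.9 -316.3  199.5] [-3.1412e+00  1.1000e-03 -4.3420e-01] w 30.0 F [ 0.2 -1.  -1.2]
shift tool x,y [-142.1 -572.7] then turn z -0.6236
(-36, -22) 88 x [-23.    9.4  22. ] y [-8.3 15.1 17.9]
(-80, -44) 92 x [-9.1  2.5  9.2] y [-0.9  9.  13.2]
z low [-80.7 -78.  -75.2]
top chip 44 [545.2 261.7] (array([545.4, 261.8]), array([22.3, 20.3]), -77.6)
top rim (array([535.6, 259.2]), array([97.9, 50.7]), 5.7)
side chip 19 [543.2 264.6] (array([542.5, 264.3]), array([23.2, 13. ]), -6.1)
side rim (array([530.8, 259.3]), array([84.6, 54.1]), 11.8)
```

View pics/lift.png

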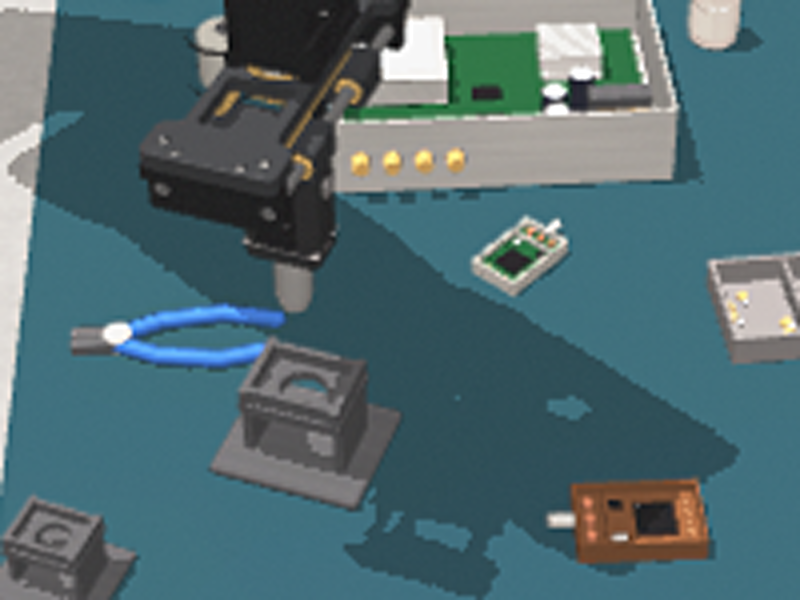

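The microscope hangs upright and clear of its stand, nose at (293,290), and the stand and its neighbours are undisturbed. Carrying it high over the decoder.

>>> apply_moves(
  series=[
    [[0,0,0],[-2,-8,0],24],
    [[0,0,0],[-4,-16,0],24],
    [[0,0,0],[-7.4,-30.1,0],24],
    [[0,0,0],[-7.4,-30.1,0],24],
    [[0,0,0],[-7.4,-30.1,0],24],
    [[0,0,0],[-7.4,-30.1,0],24],
    [[0,0,0],[-7.4,-30.1,0],24],
    [[0,0,0],[-7.4,-30.1,0],24],
    [[0,0,0],[-7.4,-30.1,0],24],
    [[0,0,0],[-7.4,-30.1,0],24],
    [[0,0,0],[-7.4,-30.1,0],24],
    [[0,0,0],[-7.4,-30.1,0],24],
    [[0,0,0],[-7.4,-30.1,0],24],
    [[0,0,0],[-7.4,-30.1,0],24],
    [[0,0,0],[-7.4,-30.1,0],24],
    [[0,0,0],[-7.4,-30.1,0],24],
    [[0,0,0],[-7.4,-30.1,0],24],
    [[0,0,0],[-7.4,-30.1,0],24],
    [[0,0,0],[-7.4,-30.1,0],24],
    [[0,0,0],[-7.2,-24,0],24],
  ],
)

```text
clock: 23.3
ee_pos: [541.5, 252.4, 200.1]
tool_rot: [-3.141, 0.001, -0.433]
ft_force: [-0.3, 0.3, -0.4]
grip_width: 30.0
finger_force: 30.0
```

>>> apply_moves(
  series=[
    [[0,0,0],[-2,-14,0],24],
    [[0,0,-0.05],[0,0,0],24],
    [[0,0,-0.08],[0,0,0],24],
    [[0,0,-0.09],[0,0,0],24],
    [[0,0,-0.09],[0,0,0],24],
    [[0,0,-0.09],[0,0,0],24],
    [[0,0,-0.09],[0,0,0],24],
    [[0,0,-0.08],[0,0,0],24],
    [[0,0,-0.054],[0,0,0],24],
    [[0,0,0],[0,0,0],24],
    [[0,0,0],[0,0,0],24],
    [[0,0,0],[0,0,0],24],
  ],
)

```text
clock: 24.5
ee_pos: [546.5, 263.2, 200.1]
tool_rot: [3.142, 0.0, 0.189]
ft_force: [-0.0, 0.3, -1.1]
grip_width: 30.3
finger_force: 30.0
```

```bash
cat > m.py <<'E'
from h import *
go(546.0,263.3,np.radians(10.83))
st=sensors.sense(); tcp=st["ee_pos"]; yaw=st["tool_rot"][2]
C=np.array([[np.cos(yaw),np.sin(yaw)],[np.sin(yaw),-np.cos(yaw)]])
N=[]
for i in range(4):
    s=snapshot("side"); N.append(pts(s))
w=np.nanmedian(N,0)
q=near(w,tcp[0],tcp[1],45,tcp[2]-95,tcp[2]-22); l=(q[:,:2]-tcp[:2])@C.T; dz=q[:,2]-tcp[2]
for a,b in((-36,-22),(-75,-44)):
    m=(dz>a)&(dz<b); print((a,b),m.sum(),"x",np.round(np.percentile(l[m,0],[1,5,50,95,99]),1),"y",np.round(np.percentile(l[m,1],[2,50,98]),1))
# chip (dark, z 65) and module's -y outer wall (z 56..70) in the tool frame
R=Rot.from_euler("xyz",s["rotation"]).as_matrix(); v,u=np.mgrid[:384,:512]
d=np.stack([(u-s["cx"])/s["fx"],(v-s["cy"])/s["fy"],np.ones(u.shape)],-1)@R.T
P=np.array(s["xyz"])+d*((65-s["xyz"][2])/d[...,2])[...,None]
L=(P[...,:2]-tcp[:2])@C.T
m=(abs(L[...,0])<20)&(abs(L[...,1])<16)&(s["img"].max(-1)<80); print("chip px",m.sum(),"x",np.round(np.percentile(L[m][:,0],[2,50,98]),1),L[m][:,0].mean().round(1),"y",np.round(np.percentile(L[m][:,1],[2,50,98]),1))
q=near(w,536,262,60,60,75); l=(q[:,:2]-tcp[:2])@C.T; print("module x",np.round(np.percentile(l[:,0],[0.5,2,5,95,98,99.5]),1),"y",np.round(np.percentile(l[:,1],[2,98]),1))
y0,x0=np.argwhere(m).mean(0).astype(int) if m.sum() else (146,252)
cv2.imwrite("pics/over_%d.png"%(st["clock"]*100),cv2.resize(s["img"][y0-45:y0+30,x0-50:x0+50,::-1],(800,600),interpolation=cv2.INTER_CUBIC)); print(x0,y0,int(st["clock"]*100))
E
python3 m.py; ls pics
```

```text
now [546.5 263.2 200.1] [3.1416e+00 2.0000e-04 1.8870e-01] w 30.3 F [-0.   0.3 -1.1]
shift tool x,y [-0.4 -0.2] then turn z -0.0004
(-36, -22) 60 x [-25.5 -25.4  -8.3  17.9  18.9] y [-6.2 14.4 18.3]
(-75, -44) 49 x [-12.9 -12.4  -6.2   3.1   3.7] y [ 1.9  8.1 13.3]
chip px 28 x [-13.9  -0.5  15.2] -0.5 y [-11.8   0.1   9. ]
module x [-63.4 -57.7 -50.7  22.2  23.2  24.2] y [-23.7  24.9]
253 145 2450
crop1.png
hold.png
hover.png
lift.png
low.png
over_2450.png
placed.png
side0.png
top0.pngm.py:8: RuntimeWarning: All-NaN slice encountered
  w=np.nanmedian(N,0)
```

View pics/over_2450.png

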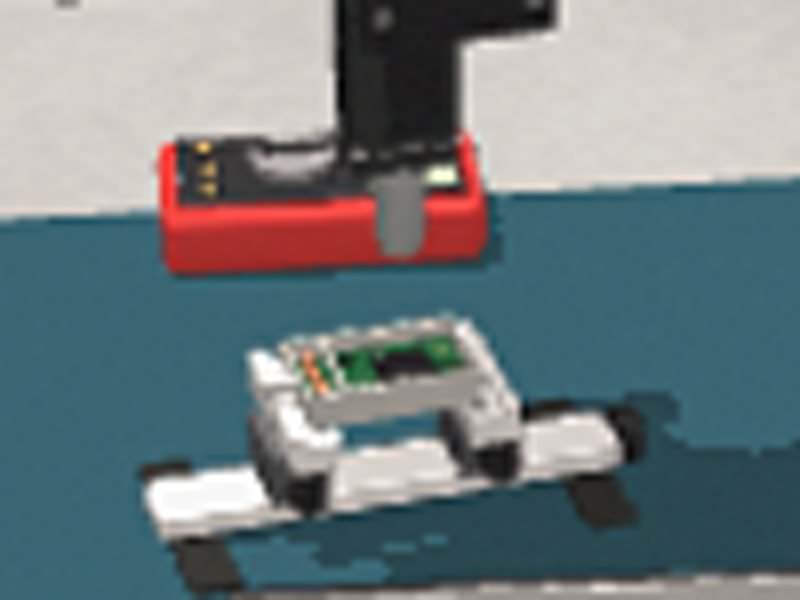

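The picture shows the nose at (400,220), with the chip nearly below it at about (403,362). As a check I project the expected nose and chip outlines onto the same picture.

```bash
python3 - <<'E'
from h import *
st=sensors.sense(); tcp=st["ee_pos"]; yaw=st["tool_rot"][2]
s=snapshot("side"); R=Rot.from_euler("xyz",s["rotation"]).as_matrix()
X=np.array([np.cos(yaw),np.sin(yaw),0]);Y=np.array([np.sin(yaw),-np.cos(yaw),0])
def pr(p):
    c=(np.asarray(p)-s["xyz"])@R; return np.array([s["fx"]*c[0]/c[2]+s["cx"],s["fy"]*c[1]/c[2]+s["cy"]])
g=s["img"].astype(int)
o=tcp.copy(); 
for z in(tcp[2]-50,tcp[2]-60,tcp[2]-70):
    c=o.copy(); c[2]=z; u,v=pr(c); row=g[int(round(v)),int(u)-9:int(u)+10]; sat=row.max(1)-row.min(1)
    print("nose pred",np.round([u,v],1),"sat",sat,"from",int(u)-9)
c=o.copy(); c[2]=65; print("chip pred",np.round(pr(c),1),"corners",[np.round(pr(c+a*12*X+b*12*Y),1).tolist() for a in(-1,1) for b in(-1,1)],"px per mm x",np.round(pr(c+X)-pr(c),3),"y",np.round(pr(c+Y)-pr(c),3))
u,v=pr(c)
for r in range(int(v)-5,int(v)+6): print(r,"from",int(u)-11,g[r,int(u)-11:int(u)+12].max(1))
E
```

```text
nose pred [253.4 122.1] sat [  2   2   2   3   1   6   6   6   6   6   6   8  24  38  38  36  18 134
 150] from 244
nose pred [253.4 124.9] sat [152 177 178 182 178 161   6   5   7   6   4  25 153 175 173 173 173 175
 181] from 244
nose pred [253.5 127.7] sat [129 127 127 128 132 109   9   4   6   5   4   9  83 131 128 128 127 127
 126] from 244
chip pred [253.8 145.1] corners [[249.3, 143.9], [251.2, 147.4], [256.3, 142.8], [258.2, 146.3]] px per mm x [ 0.291 -0.045] y [0.081 0.147]
140 from 242 [112 112 114 119 122 117 115 119 125 125 155 183 156 177 217 184 154 148
 190 182 115 111 113]
141 from 242 [120 125 123 155 184 151 133 176 218 183 155 154 152 149 150 148 140 143
 244 221 160 115 112]
142 from 242 [175 220 180 155 156 152 153 150 149 150 150 147 132 105 110 115 109 105
 163 228 220 157 109]
143 from 242 [161 200 154 147 147 131 107 106 111 113 105 102  84  75 108 121 139 110
 143 183 220 181 114]
144 from 242 [141 133 185  74  66  92 104  74 100  47  38  39  38  39  66 110 112 107
 119 153 204 218 160]
145 from 242 [ 98 127 198  62  51  97 105  58  39  37  39  39  37  35  39  66  75  79
  82 117 160 224 216]
146 from 242 [230 104 133 188 105 108 110 103  29  38  53  68  57  67  70  74 111 131
 142 154 167 189 213]
147 from 242 [197 118 128 199 115 113 121 114  88  73 120 160 137 164 173 162 155 154
 153 150 147 147 185]
148 from 242 [181 255 139 167 182 165 194 177 213 162 154 153 152 152 152 152 152 150
 150 149 155 188 189]
149 from 242 [127 190 209 176 150 151 151 150 150 151 151 151 151 151 152 151 152 152
 151 151 151 190 220]
150 from 242 [148 147 148 149 150 150 152 150 152 150 152 152 153 150 149 150 147 148
 154 163 120 152 219]
```

Nose and chip are both about 0.7–0.95 px left of prediction, so their relative error is only about 0.7 mm. The y line comes from the grips themselves. I nudge +0.4 mm and lower the nose to 10 mm above the chip, which puts TCP z at about 155.

>>> apply_moves(
  series=[
    [[0,0,0],[0.4,0,3],24],
    [[0,0,0],[0,0,5],24],
    [[0,0,0],[0,0,6],24],
    [[0,0,0],[0,0,6],24],
    [[0,0,0],[0,0,6],24],
    [[0,0,0],[0,0,5],24],
    [[0,0,0],[0,0,4],24],
    [[0,0,0],[0,0,3],24],
    [[0,0,0],[0,0,2],24],
    [[0,0,0],[0,0,0],24],
    [[0,0,0],[0,0,0],24],
    [[0,0,0],[0,0,0],24],
  ],
)

```text
clock: 25.95
ee_pos: [547.3, 263.3, 160.5]
tool_rot: [-3.142, -0.001, 0.19]
ft_force: [0.4, 0.2, -1.1]
grip_width: 29.8
finger_force: 30.0
```

```bash
python3 m.py 2>/dev/null
```

```text
now [547.3 263.3 160.5] [-3.1415e+00 -6.0000e-04  1.8980e-01] w 29.8 F [ 0.4  0.2 -1.1]
shift tool x,y [-1.2 -0.3] then turn z 0.0008
(-36, -22) 55 x [-26.  -25.7  -5.8  16.7  17.3] y [ 0.8 14.5 18. ]
(-75, -44) 58 x [-13.7 -13.5  -4.9   5.7   5.9] y [ 1.4  7.8 12.9]
chip px 33 x [-15.6   0.3  18.9] 0.2 y [-13.3  -1.8   8.9]
module x [-64.9 -58.3 -50.6  21.8  22.7  24. ] y [-23.2  25.2]
253 144 2595
```

Nose (-3.9) and expected chip (-3.7) now read the same along x in the camera. Lowering the last 5 mm.

>>> apply_moves(
  series=[
    [[0,0,0],[0,0,2],24],
    [[0,0,0],[0,0,2],24],
    [[0,0,0],[0,0,1.2],24],
    [[0,0,0],[0,0,0],24],
    [[0,0,0],[0,0,0],24],
    [[0,0,0],[0,0,0],24],
    [[0,0,0],[0,0,0],24],
  ],
)

```text
clock: 26.85
ee_pos: [547.1, 263.2, 155.0]
tool_rot: [-3.142, -0.0, 0.19]
ft_force: [-0.6, 0.0, -0.3]
grip_width: 29.7
finger_force: 30.0
```

```bash
python3 m.py 2>/dev/null; cp pics/over_26*.png pics/final.png
```

```text
now [547.1 263.2 155. ] [-3.1416e+00 -2.0000e-04  1.8980e-01] w 29.7 F [-0.6  0.  -0.3]
shift tool x,y [-1.1 -0.3] then turn z 0.0008
(-36, -22) 54 x [-25.8 -25.6  -7.9  15.5  17.9] y [-1.5 13.9 18.2]
(-75, -44) 54 x [-13.8 -13.   -5.7   6.1   6.2] y [ 0.1  8.  12.6]
chip px 33 x [-15.5   0.4  19. ] 0.7 y [-13.   -1.4   8.9]
module x [-63.9 -59.3 -52.1  22.   23.2  32.2] y [-23.5  24.8]
254 144 2685
```

View pics/final.png

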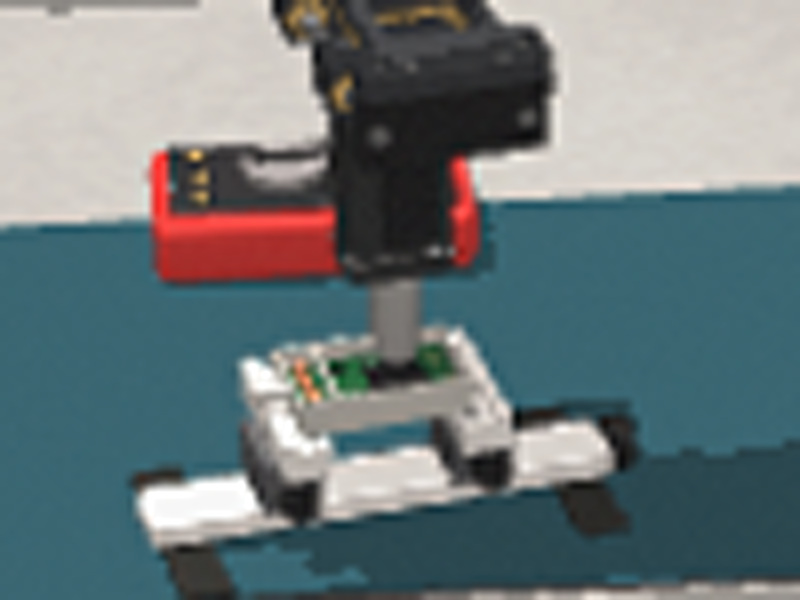

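The final picture shows the nose (397,350) upright and centred over the chip (397,373), with the module still square on the ledges. Handing in.

```bash
python3 -c "
from h import *
print(robot.job_done())"
```

```text
the job is handed in; nothing more can be done
None
```

The job is handed in at about 27 s: the module is let go, open side up on both ledges, and the microscope is held upright over its chip with the nose about 10 mm above it, centred to about 1 mm by the side camera.

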